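# Tip the tall carton down at the labelling station

### The job

Lay the tall carton down for its label: push it near its top so that it topples towards the label printer and lands flat inside the taped outline, then push it along until its top end sits flush against the metal stop in front of the printer. Work only by pushing with the fingers - do not lift or carry the carton - keep it inside the outline, and leave everything else on the table as it is.

Things in the scene. Friction and masses are not known exactly. Their poses are not given: they have to be found in the camera images.
- carton: Tall closed cardboard carton, 48 mm thick (its x) x 90 mm wide (y) x 150 mm tall (z), 0.17 to 0.35 kg. Origin: centre of its underside. Starts upright across the near tape strip, its +x pointing at the stop within 5 degrees. Pushed near its top along +x it pivots on its leading bottom edge and falls on its +x face; then its z axis points to the stop and its centre is 24 mm up.
- carton_center (a point): Centre of the tall carton's volume (75 mm above its underside while it stands).
- foot_l (a point): Tall carton: end of its underside's centre line at +y (45 mm from the origin).
- foot_r (a point): Tall carton: end of its underside's centre line at -y (45 mm from the origin).
- top_l (a point): Tall carton: end of its top end's centre line at +y (150 mm above foot_l when standing).
- top_r (a point): Tall carton: end of its top end's centre line at -y (150 mm above foot_r when standing).
- station: Labelling station, fixed. Origin: centre of the outline, on the table surface; z up; +x runs along the outline to the stop. White tape 12 mm wide (flat, no obstacle): side strips centred at y = +80 and -80 mm, near strip centred at x = -115 mm; the fourth side is the stop. Behind the stop a grey label printer, x = 135 to 245 mm, 150 mm wide, its paper roll 125 mm high.
- stop (a point): Foot of the stop's face, mid-width, on the table: 110 mm along the station's +x from its origin. The stop is a plain aluminium bar 12 mm thick, 172 mm wide (station y), 36 mm tall, fixed, its face looking back at the outline.
- short_carton: Bystander: low cardboard carton 60 x 70 x 90 mm tall, standing beside the tall one. Origin: centre of its underside.
- mango_far: Bystander: loose mango, 110 mm long (its x), 74 mm thick, lying on the -y side of the outline. Origin: under its centre, on the table.
- mango_near: Bystander: loose mango, 110 mm long (its x), 74 mm thick, lying on the +y side of the outline. Origin: under its centre, on the table.
- tape_roll: Bystander: roll of clear packing tape lying flat, 100 mm across, 48 mm high. Origin: centre of its underside.
- wash_bottle: Bystander: white plastic bottle, 66 mm across, 170 mm tall, standing at the right. Origin: centre of its underside.
- cup: Bystander: grey plastic cup, 80 mm across, 90 mm tall, standing at the left, beyond the printer. Origin: centre of its underside.
Things that resemble listed ones, but are neither listed nor needed, are in the scene too. What is shaped like the carton but green or red is not meant.

How it is judged (in metres and radians):
On the way:
1. the tall carton has landed flat inside the outline (angle between carton's own z axis and vertical between 1.48 and 1.66 rad and height (world z) of carton_center below 0.03 m and y of foot_l in the frame of station between -0.088 and 0.088 m and x of each of foot_l, foot_r, top_l, top_r in the frame of station above -0.123 m and y of foot_r in the frame of station between -0.088 and 0.088 m and y of top_l in the frame of station between -0.088 and 0.088 m and y of top_r in the frame of station between -0.088 and 0.088 m and linear speed of carton below 0.03 m/s), for 0.2 s.
At the end, for the whole second after the job is handed in: The tall carton lies at rest flat on its large face, inside the outline (no corner beyond the tape's outer edge by more than 2 mm), and both corners of its top end are within 6 mm of the stop's face (all of step 1 and x of top_l in the frame of station between 0.104 and 0.116 m and x of top_r in the frame of station between 0.104 and 0.116 m); the robot touches nothing.
It fails at once if the tall carton is lifted or carried (height (world z) of carton_center above 0.1 m or (angle between carton's own z axis and vertical above 1.4 rad and height (world z) of carton_center above 0.055 m)).
It fails at once if the tall carton lies outside the outline (6 mm past the tape), the wrong way or on top of the stop (angle between carton's own z axis and vertical above 1.45 rad and (y of any of foot_l, foot_r, top_l, top_r in the frame of station above 0.092 m or y of any of foot_l, foot_r, top_l, top_r in the frame of station below -0.092 m or x of any of foot_l, foot_r, top_l, top_r in the frame of station below -0.127 m or x of any of foot_l, foot_r, top_l, top_r in the frame of station above 0.125 m)).
It fails at once if a bystander is moved by more than 30 mm or knocked over (distance of any of short_carton, mango_far, mango_near, tape_roll, wash_bottle, cup from where it was at the start of the episode above 0.03 m or angle between any of short_carton, wash_bottle, cup's own z axis and vertical above 0.5 rad).
It also fails if it takes over 42 s, if anything falls off the work surface, if the arm or the gripper's body presses on something with over 40 N, if the wrist force passes 120 N, or if a joint passes its speed limit or range.

### The arm

A 6-joint arm with a two-finger parallel gripper is mounted at the origin on the work surface. World frame = base frame: x ahead of the robot, y to its left, z up, the work surface at z = 0. Lengths are in mm, angles in rad, forces in N, time in s.
With the tool pointing down it reaches from about 350 to 975 mm from the base axis. Payload 7.1 kg.
Tool frame: the origin (TCP) lies at the very end of the fingers, on their centre line; the grasp point (between the pads) lies 19 mm behind it; z points along the fingers, x is the direction in which the jaws open and shut, and the axes are right-handed (so a half turn about z gives the same grasp; the last joint's range is limited). The gripper opens to 88 mm and grips with 3 to 60 N. Pads are 20 mm wide; open, the fingers measure 115 mm over their backs; the gripper's body (75 mm by 178 mm) begins 61 mm behind the grasp point.
Start: joints at [1.323, 0.423, 1.63, -0, 1.089, -0.019], TCP at [141.724, 608.703, 222.675] pointing down, gripper open.
Joint ranges: [-3, 3], [-0.9, 2.11], [0.09, 2.58], [-1.31, 4.45], [0.11, 2.69], [-2.54, 2.54]. Speed limits (rad/s): [2.39, 2.39, 3.01, 3.14, 3.14, 3.14].

### API

Orientations are given as a rotation vector (axis times angle).
In Python, from workcell import ctrl gives the robot as it stands. The module is installed in compiled form; this text tells all that it offers.
- The arm moves only by the tool move_arm, never from a script. Its argument "motion" is a list of rows, each a list of 2 entries, a list of its own where there are three numbers: the shift along the tool's x, y, z normalised to -1 to 1, where 1 is 150 mm, then the turn, a rotation vector about the tool's x, y, z normalised to -1 to 1, where 1 is 60 degrees. In form: [[[x, y, z], [rx, ry, rz]], ...]. A call has exactly 5 rows; each row is the pose to reach, as a shift and turn from the pose commanded when the call began, along the tool's axes at that moment; what a row does not reach only later rows make up. A row lasts 1/8 s, in which the tool goes at most 62.5 mm and 10.7 degrees, less where a joint would pass 70% of its speed; a pose out of reach is approached as far as the arm can. A call with a number of a shift or a turn outside -1 to 1 is refused whole. A call with a gripper value outside its range is refused whole. "gripper" is the opening, from 0 (shut) to 1 (fully open), set as the call begins (left out, the last holds). The fingers move at their own pace and stop on an object; the grip force is fixed at half the most. Time passes only in rows, so rows that repeat a pose let the fingers close, or fill a call up. It gives the time, the measured TCP pose, the force and the opening at its end, in the units of the state.
- ctrl.get_obs(): the state, without advancing time (a new reading comes with each control period).
- ctrl.get_image(name): name is "scene" or "top" or "wrist"; returns a dict with "pixels" (480x640x3 uint8, red, green, blue), "camera_matrix" (3x3 intrinsics, pixels), "R" (3x3) and "t" (3): a world point X has camera coordinates R X + t; the wrist camera has in their place "mount" (4x4, takes a point from camera to tool coordinates, whose origin is the TCP and whose axes are the tool frame's). Camera axes: x right, y down, z forward; pixel columns grow to the right and rows downward; lengths in mm; the calibration is good to about 2 mm. A picture is of the moment at which its call begins: read the wrist's pose just before it. There is no depth.
- ctrl.close_job(): hands the job in, once; it reports no verdict.
Trained networks look in the newest picture that a camera, given by its name, has taken for a name from the list of things; names that differ only in an ending like _2 or _b are one class to them, and where a whole thing is asked for, a point or a joint stands for the part that bears it (a point fixed in the world has none). Each returns a list of dicts, best first, with "p" (0 to 1); they miss things now and then, are a little off and sometimes report something else, mostly with a low value. They report only what shows in the picture. A call takes as long as a camera call. They do not tell look-alikes from the thing itself.
- ctrl.boxes_of(camera, name): "location" ([x, y, z] in mm, in world coordinates, good to about 4 mm: the middle of the surface that is visible of it).
- ctrl.regions_of(camera, name): "mask" (480x640 bool, what is visible of it).
- ctrl.pinpoint(camera, name): "location" ([x, y, z] in mm, in world coordinates, good to about 4 mm: a listed point, or the origin of a listed thing).
The state is a dict: "t": time; "qpos": joint angles; "qvel": joint speeds; "joint_torque": joint torques, N m; "ee_pos": TCP position; "orientation": TCP orientation; "ft_force": force on the tool from outside, world axes, zero at the start; "moment": the same for the moment, N m; "width": finger opening in mm.
Only numpy, scipy, OpenCV 4.12 (cv2) and the standard library are available. Lean on these libraries where they do the work, as an engineer would, in place of code of your own. Each camera call takes 0.05 s, during which the arm holds its last target.

## Working session

There is one attempt and no reset: what is moved stays moved. The work goes in short steps, Python scripts to look and compute and a tool call to move; the robot and the scene stay as the last step left them, time stands still between calls to the robot, and variables do not carry over. Pictures are saved under pics/ and viewed, and the job is handed in when it is done.

Besides the shell and the picture viewer there is one more tool, called after ">>>" as name([rows], argument=value, ...), one row to a line, values as JSON. move_arm: Moves the arm, as the interface text tells. Its arguments: {"type":"object","properties":{"motion":{"type":"array","items":{"type":"array"}},"gripper":{"type":"number"}},"required":["motion"]}

```bash
mkdir -p pics; ls
python3 - <<'E'
from workcell import ctrl
import cv2
for n in ("scene","top"):
    im=ctrl.get_image(n); cv2.imwrite(f"pics/{n}0.png",im["pixels"][:,:,::-1]); print(n,im["R"],im["t"],im["camera_matrix"])
    for k in ("carton","carton_center","foot_l","foot_r","top_l","top_r","station","stop","short_carton","mango_far","mango_near","tape_roll","wash_bottle","cup"):
        print(n,k,[( [round(float(v)) for v in d["location"]],round(float(d["p"]),2)) for d in ctrl.pinpoint(n,k)][:4])
print(ctrl.get_obs())
E
```

```text
pics
scene [[ 0.48582506  0.87388668  0.01720681]
 [ 0.58395509 -0.30986789 -0.75031882]
 [-0.65036179  0.37457169 -0.66085217]] [-293.22247549 -278.91794531 2040.01519197] [[612.03361809   0.         325.80255143]
 [  0.         612.03361809 235.94868963]
 [  0.           0.           1.        ]]
scene carton [([763, -272, 0], 0.8), ([402, -246, -3], 0.77), ([593, -58, 0], 0.75), ([547, -241, -3], 0.74)]
scene carton_center [([584, -56, 70], 0.94), ([765, -271, 74], 0.86), ([404, -252, 71], 0.67), ([548, -239, 75], 0.63)]
scene foot_l [([625, -44, 0], 0.94), ([445, -262, 4], 0.91), ([543, -64, -1], 0.88), ([504, -255, -3], 0.86)]
scene foot_r [([625, -44, 0], 0.94), ([445, -262, 4], 0.91), ([543, -64, -1], 0.88), ([504, -255, -3], 0.86)]
scene top_l [([770, -226, 152], 0.9), ([542, -68, 149], 0.82), ([509, -259, 151], 0.79), ([628, -48, 152], 0.78)]
scene top_r [([770, -226, 152], 0.9), ([542, -68, 149], 0.82), ([509, -259, 151], 0.79), ([628, -48, 152], 0.78)]
scene station []
scene stop [([526, 159, 2], 0.62)]
scene short_carton [([734, -1, 2], 0.65)]
scene mango_far [([701, 132,
[... 1501 characters left out ...]
-430, 0], 0.94)]
top cup [([602, 442, 2], 0.84)]
{'t': 1.5, 'qpos': array([ 1.32297501e+00,  4.23095697e-01,  1.62993047e+00, -2.53814401e-05,
        1.08856895e+00, -1.89938180e-02]), 'qvel': array([ 0.00127484,  0.00089227, -0.00150327,  0.00101467, -0.00054633,
       -0.00010517]), 'joint_torque': array([ 6.87976831e-05, -5.44563997e+01, -2.74042439e+01,  6.44483208e-02,
        1.68221234e-02,  2.96920057e-06]), 'ee_pos': array([141.74424485, 608.68931424, 222.66575391]), 'orientation': array([2.46050005e+00, 1.95331058e+00, 1.83559827e-05]), 'ft_force': array([-0.3854416 ,  0.01795472,  0.40017511]), 'moment': array([ 0.0386163 , -0.04161664, -0.00016963]), 'width': 87.72583737654267}
```

View pics/scene0.png

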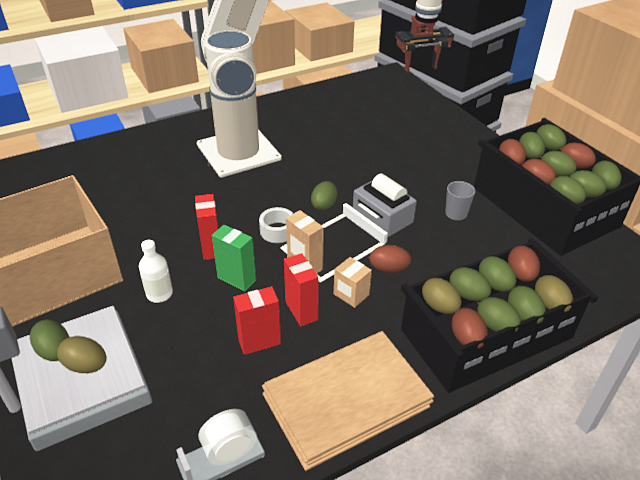

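View pics/top0.png

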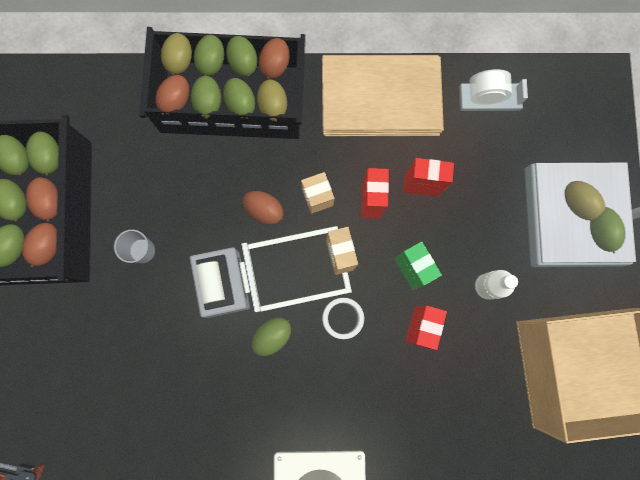

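```bash
cat > h.py <<'E'
import numpy as np,cv2
def proj(im,X):
    X=np.atleast_2d(X).astype(float); c=(im["R"]@X.T).T+im["t"]; p=(im["camera_matrix"]@c.T).T; return p[:,:2]/p[:,2:]
def unproj(im,px,z=0):
    K,R,t=im["camera_matrix"],np.array(im["R"]),np.array(im["t"])
    C=-R.T@t; d=R.T@np.linalg.inv(K)@np.array([px[0],px[1],1.]); return C+d*(z-C[2])/d[2]
E
python3 - <<'E'
from workcell import ctrl
import cv2
for n,(x,y,w,h) in (("scene",(270,160,160,120)),("top",(180,200,200,150))):
    im=ctrl.get_image(n)["pixels"][y:y+h,x:x+w,::-1]
    cv2.imwrite(f"pics/{n}_crop.png",cv2.resize(im,(800,600),interpolation=cv2.INTER_CUBIC))
E
```

```text
(no output)
```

View pics/scene_crop.png

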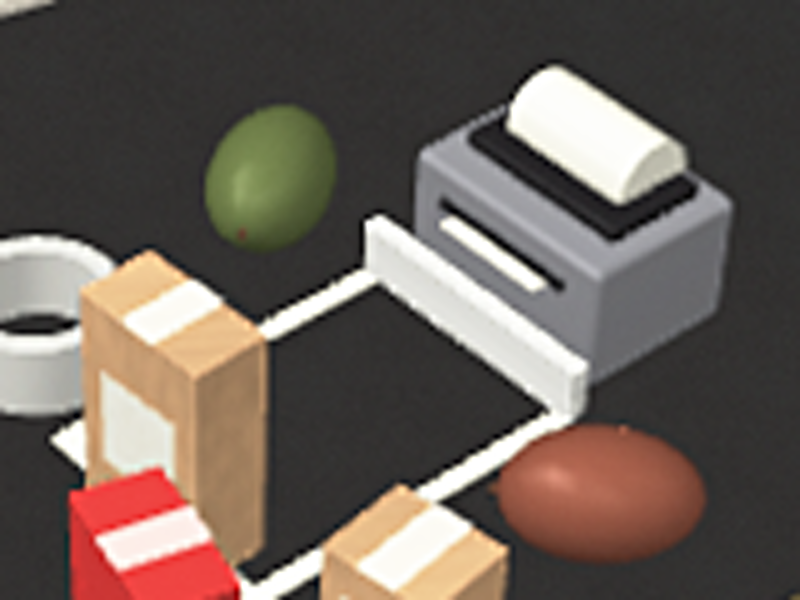

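View pics/top_crop.png

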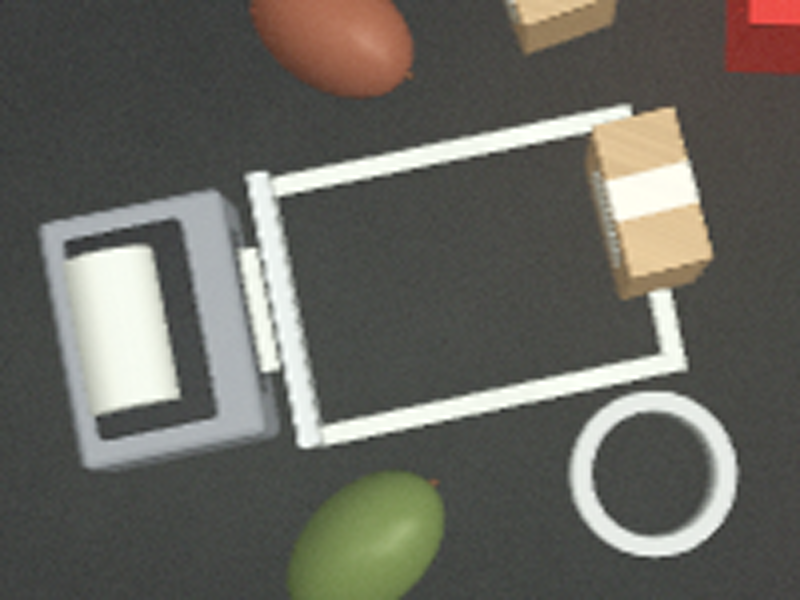

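```bash
cat >> h.py <<'E'
from scipy.optimize import minimize
def rect(x0,x1,y0,y1,n=3.0):
    a=np.arange(x0,x1+.1,n);b=np.arange(y0,y1+.1,n);g=np.array(np.meshgrid(a,b)).reshape(2,-1).T
    return np.c_[g,np.zeros(len(g))]
def se2(p,X):
    c,s=np.cos(p[2]),np.sin(p[2]); return np.c_[p[0]+c*X[:,0]-s*X[:,1],p[1]+s*X[:,0]+c*X[:,1],X[:,2]]
def fit_station(ims,p0):
    ins=np.vstack([rect(-100,95,76,84,2),rect(-100,95,-84,-76,2),rect(-119,-111,55,76,2)])
    out=np.vstack([rect(-100,95,88,96,2),rect(-100,95,64,72,2),rect(-100,95,-96,-88,2),rect(-100,95,-72,-64,2),rect(-131,-123,60,86,2),rect(-107,-100,60,70,2)])
    # stop front-face foot edge: dark just in front; bright on the face
    face=np.array([[110,y,z] for y in range(-80,81,3) for z in range(2,34,3)],float)
    fr=np.array([[x,y,0] for x in (101,104,107) for y in range(-70,71,3)],float)
    gs=[cv2.GaussianBlur(cv2.cvtColor(i["pixels"],cv2.COLOR_RGB2GRAY),(0,0),.8).astype(np.float32) for i in ims]
    def v(X,k):
        q=proj(ims[k],X).astype(np.float32); return cv2.remap(gs[k],q[None,:,0],q[None,:,1],cv2.INTER_LINEAR).mean()
    def cost(p):
        return -sum(v(se2(p,ins),k)-v(se2(p,out),k)+.5*(v(se2(p,face),k)-v(se2(p,fr),k)) for k in range(len(ims)))
    b=min((minimize(cost,np.array(p0)+np.array(d),method="Nelder-Mead",options=dict(initial_simplex=np.array(p0)+np.array(d)+np.array([[0,0,0],[6,0,0],[0,6,0],[0,0,.05]]))) for d in ([0,0,0],[4,0,.03],[0,4,-.03],[-4,-4,0])),key=lambda r:r.fun)
    return b.x,b.fun
E
python3 - <<'E'
from workcell import ctrl
from h import *
ims=[ctrl.get_image(n) for n in("scene","top")]
import pickle; pickle.dump(ims,open("ims0.pkl","wb"))
t=ims[1]
def U(x,y,z=0): return unproj(t,(180+x/4,200+y/4),z)
a=U(630,103);b=U(275,180);c=U(686,368);d=U(325,443)
print(a,b,c,d)
u=((b-a)+(d-c)); th=np.arctan2(u[1],u[0]); e=np.array([np.cos(th),np.sin(th)]);n=np.array([-e[1],e[0]])
p0=np.r_[c[:2]+121*e-86*n,th]; print(p0, "width",np.dot(c[:2]-a[:2],n))
for s in (ims,ims[:1],ims[1:]): 
    r=fit_station(s,p0);print(r)
    if s is ims: P=r[0]
c_,s_=np.cos(P[2]),np.sin(P[2])
print("stop",se2(P,np.array([[110,0,0.]])))
pickle.dump(P,open("P.pkl","wb"))
R=np.array([[c_,s_],[-s_,c_]])
for k,v in dict(c1=(584,-56),top=(631,-41),top2=(542,-68),foot=(625,-44),foot2=(543,-64),short=(735,1),mf=(702,135),mn=(388,111),tr=(427,-60),red=(723,-140)).items(): print(k,R@(np.array(v)-P[:2]))
E
```

```text
[660.40812272 -51.80524391   0.        ] [612.45683292 173.92204868   0.        ] [491.27272503 -84.70510258   0.        ] [446.62951218 141.52958639   0.        ]
[551.23766422  51.09329972   1.7728724 ] width 172.29695277277116
(array([550.7338592 ,  53.98722823,   1.77739059]), np.float64(-345.5144348144531))
(array([547.60632683,  52.62108496,   1.76352889]), np.float64(-165.35667419433594))
(array([551.96952711,  54.52979535,   1.77394602]), np.float64(-203.16561889648438))
stop [[528.16980272 161.6481002    0.        ]]
c1 [-114.47218161   -9.99730632]
top [-109.43215957  -59.0747775 ]
top2 [-117.60163699   33.57110551]
foot [-111.13759845  -52.58698295]
foot2 [-113.89182397   31.77185916]
short [ -89.65857094 -169.4786053 ]
mf [  48.26116277 -164.66746706]
mn [ 89.18164285 147.57845254]
tr [-86.18205997 144.48463119]
red [-225.19870068 -128.81076505]
```

```bash
cat >> h.py <<'E'
def box(p,lying=False):
    X=np.array([[x,y,z] for x in(-24,24) for y in(-45,45) for z in(0,150)],float)
    return se2(p,X)
def hullmask(im,X,S=4):
    q=proj(im,X); h=cv2.convexHull((q*S).astype(np.float32)); m=np.zeros((480*S//1,640*S),np.uint8)
    cv2.fillConvexPoly(m,np.round(h).astype(np.int32),255); return cv2.resize(m,(640,480),interpolation=cv2.INTER_AREA)/255.
def fit_mask(im,mask,p0,boxf=box):
    m=mask.astype(float)
    def cost(p):
        h=hullmask(im,boxf(p)); return 1-(np.minimum(h,m).sum()/np.maximum(h,m).sum())
    p0=np.array(p0)
    r=minimize(cost,p0,method="Nelder-Mead",options=dict(initial_simplex=p0+np.array([[0,0,0],[8,0,0],[0,8,0],[0,0,.08]]),xatol=.05,fatol=1e-5)); return r.x,r.fun
E
python3 - <<'E'
from workcell import ctrl
from h import *
import pickle
P=pickle.load(open("P.pkl","rb"))
c_,s_=np.cos(P[2]),np.sin(P[2]);R=np.array([[c_,s_],[-s_,c_]])
for n in("top","scene"):
    im=ctrl.get_image(n)
    for d in ctrl.regions_of(n,"carton"):
        ys,xs=np.nonzero(d["mask"]);print(n,d["p"],xs.mean(),ys.mean(),len(xs))
        tgt=(342,250) if n=="top" else (305,242)
        if np.hypot(xs.mean()-tgt[0],ys.mean()-tgt[1])<12:
            r,f=fit_mask(im,d["mask"],[586,-55,1.8]);print(r,f,"station",R@(r[:2]-P[:2]),r[2]-P[2])
            if n=="top":
                v=im["pixels"][:,:,::-1].copy();v=cv2.resize(v[200:350,180:380],(800,600))
                for X in (box(r),):
                    for q in proj(im,X): cv2.circle(v,tuple(int(a) for a in (q-[180,200])*4),4,(0,255,0),-1)
                st=se2(P,np.array([[-121,86,0],[-121,-86,0],[110,-86,0],[110,86,0],[110,86,36],[110,-86,36.]]))
                for q in proj(im,st): cv2.circle(v,tuple(int(a) for a in (q-[180,200])*4),4,(0,0,255),-1)
                cv2.imwrite("pics/fit.png",v)
print(ctrl.get_obs()["t"])
E
```

```text
top 0.74 374.6313253012048 192.63614457831326 1245
top 0.74 425.98183254344394 326.26224328594 1266
top 0.74 271.2932651321398 336.2361466325661 1173
top 0.63 417.68870099923134 265.20599538816293 1301
scene 0.96 304.8053044002411 238.6112115732369 1659
[580.65538865 -52.2154877    1.78577649] 0.1801256790692407 station [-110.08207349   -7.50012609] 0.008385897799034314
scene 0.96 205.83382789317508 222.12759643916914 1011
scene 0.83 233.55242125058768 256.3267512929008 2127
scene 0.72 300.85544656685596 288.68043366029946 1937
scene 0.71 257.06463565253193 319.16385343762863 2429
1.9
```

Run:
```python
from h import *
import pickle
P=pickle.load(open("P.pkl","rb"));im=pickle.load(open("ims0.pkl","rb"))[1]
c_,s_=np.cos(P[2]),np.sin(P[2]);R=np.array([[c_,s_],[-s_,c_]])
hsv=cv2.cvtColor(im["pixels"],cv2.COLOR_RGB2HSV)
m=((hsv[:,:,0]<25)&(hsv[:,:,1]>70)&(hsv[:,:,2]>70)).astype(np.uint8)
m[:, :325]=0;m[:,360:]=0;m[:224]=0;m[277:]=0
m=cv2.morphologyEx(m,cv2.MORPH_CLOSE,np.ones((3,3)))
hull=cv2.convexHull(np.argwhere(m)[:,::-1].astype(np.int32));m2=m*0;cv2.fillConvexPoly(m2,hull,1);print(m.sum(),m2.sum())
r,f=fit_mask(im,m2>0,[586,-55,1.8]);print(r,f,"station",R@(r[:2]-P[:2]),r[2]-P[2])
pickle.dump(r,open("C.pkl","wb"))
v=cv2.resize(im["pixels"][200:350,180:380,::-1].copy(),(800,600))
st=se2(P,np.array([[-121,86,0],[-121,-86,0],[110,-86,0],[110,86,0],[110,86,36],[110,-86,36.]]))
for X,c in((box(r),(0,255,0)),(st,(0,0,255))):
    for q in proj(im,X): cv2.circle(v,tuple(int(a) for a in (q-[179.5,199.5])*4),4,c,-1)
cv2.imwrite("pics/fit.png",v)
```

```text
748 1120
[583.6582991  -57.00863944   1.8162548 ] 0.04214795385179704 station [-115.38928019   -9.45597165] 0.03886420329408646
```

View pics/fit.png

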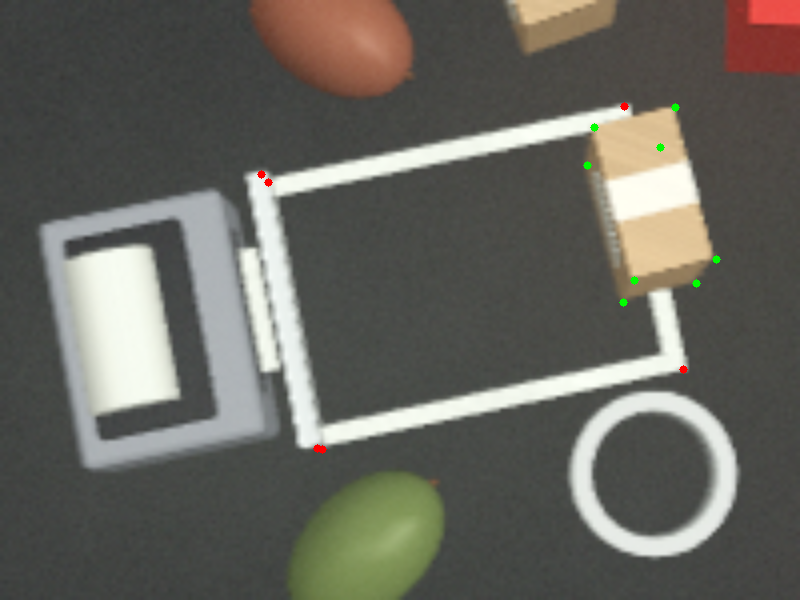

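```bash
cat >> h.py <<'E'
from scipy.spatial.transform import Rotation as Ro
def plan(obs,xyz,toolx):
    Rn=Ro.from_rotvec(obs["orientation"])
    ax=np.array([np.cos(toolx),np.sin(toolx),0]);z=np.array([0,0,-1.]);Rt=Ro.from_matrix(np.c_[ax,np.cross(z,ax),z])
    sh=Rn.inv().apply(np.array(xyz)-obs["ee_pos"])/150; tu=(Rn.inv()*Rt).as_rotvec()/(np.pi/3)
    return sh.round(3),tu.round(3)
E
python3 - <<'E'
from workcell import ctrl
from h import *
o=ctrl.get_obs();print(plan(o,[602,-130,225],.245),o["t"])
E
```

```text
(array([-4.1  ,  4.106, -0.016]), array([-0.   , -0.   ,  1.048])) 1.9
```

>>> move_arm([
  [[-0.2, 0.2, 0], [0, 0, 0]],
  [[-0.4, 0.4, 0], [0, 0, 0]],
  [[-0.6, 0.6, 0], [0, 0, 0]],
  [[-0.8, 0.8, 0], [0, 0, 0]],
  [[-1, 1, 0], [0, 0, 0]],
], gripper=0.5)

```text
t: 2.52
ee_pos: [254.4, 427.5, 222.8]
orientation: [-2.46, -1.954, -0.001]
ft_force: [0.5, 0.5, -0.3]
width: 44.5
```

>>> move_arm([
  [[-0.2, 0.2, 0], [0, 0, 0]],
  [[-0.4, 0.4, 0], [0, 0, 0]],
  [[-0.6, 0.6, 0], [0, 0, 0]],
  [[-0.8, 0.8, 0], [0, 0, 0]],
  [[-1, 1, 0], [0, 0, 0]],
])

```text
t: 3.15
ee_pos: [366.6, 247.3, 222.9]
orientation: [2.46, 1.953, 0.001]
ft_force: [0.5, -0.4, 0.2]
width: 43.9
```

>>> move_arm([
  [[-0.2, 0.2, 0], [0, 0, 0]],
  [[-0.4, 0.4, 0], [0, 0, 0]],
  [[-0.6, 0.6, 0], [0, 0, 0]],
  [[-0.8, 0.8, 0], [0, 0, 0]],
  [[-1, 1, 0], [0, 0, 0.3]],
])

```text
t: 3.78
ee_pos: [478.7, 67.1, 222.9]
orientation: [2.636, 1.709, 0.001]
ft_force: [0.8, 0.8, 0.9]
width: 44.2
```

Run:
```python
from workcell import ctrl
from h import *
o=ctrl.get_obs();print(plan(o,[602,-130,225],.245),o["t"],o["ee_pos"],o["qpos"])
```

```text
(array([-0.864,  1.287, -0.014]), array([ 0.   , -0.   ,  0.865])) 3.775 [478.67025995  67.07047528 222.8890872 ] [ 1.14555296e-01  2.13870548e-01  1.93575613e+00  6.37375327e-05
  9.91418190e-01 -1.03582402e+00]
```

>>> move_arm([
  [[-0.15, 0.2, 0], [0, 0, 0.17]],
  [[-0.3, 0.4, 0], [0, 0, 0.34]],
  [[-0.45, 0.6, 0], [0, 0, 0.52]],
  [[-0.6, 0.8, 0], [0, 0, 0.69]],
  [[-0.75, 1, 0], [0, 0, 0.865]],
])

```text
t: 4.4
ee_pos: [570.2, -96.4, 222.8]
orientation: [3.119, 0.38, 0.0]
ft_force: [-0.2, 0.5, -0.8]
width: 43.6
```

Run:
```python
from workcell import ctrl
from h import *
o=ctrl.get_obs();print(plan(o,[602,-130,225],.245),plan(o,[602,-130,125],.245),o["t"],o["ee_pos"],o["qpos"])
```

```text
(array([ 0.152,  0.269, -0.015]), array([ 0.   , -0.   , -0.002])) (array([0.152, 0.269, 0.652]), array([ 0.   , -0.   , -0.002])) 4.4 [570.20918295 -96.3598475  222.77489017] [-1.88023764e-01  3.54840146e-01  1.73545399e+00  7.70941284e-05
  1.05105576e+00 -4.30584297e-01]
```

>>> move_arm([
  [[0.15, 0.27, 0], [0, 0, 0]],
  [[0.15, 0.27, 0.15], [0, 0, 0]],
  [[0.15, 0.27, 0.35], [0, 0, 0]],
  [[0.15, 0.27, 0.55], [0, 0, 0]],
  [[0.15, 0.27, 0.65], [0, 0, 0]],
])

```text
t: 5.03
ee_pos: [600.6, -128.7, 123.6]
orientation: [-3.117, -0.39, 0.003]
ft_force: [0.7, -0.1, -0.3]
width: 43.6
```

Run:
```python
from workcell import ctrl
from h import *
o=ctrl.get_obs();print(o["t"],o["ee_pos"],o["ft_force"])
for n,(x,y,w,h) in (("scene",(270,160,160,120)),("top",(280,180,120,90))):
    im=ctrl.get_image(n)["pixels"][y:y+h,x:x+w,::-1]
    cv2.imwrite(f"pics/{n}_b.png",cv2.resize(im,(560,420),interpolation=cv2.INTER_CUBIC))
```

```text
5.025 [ 600.62353446 -128.74065143  123.59388422] [ 0.66722001 -0.12927642 -0.25534248]
```

View pics/scene_b.png

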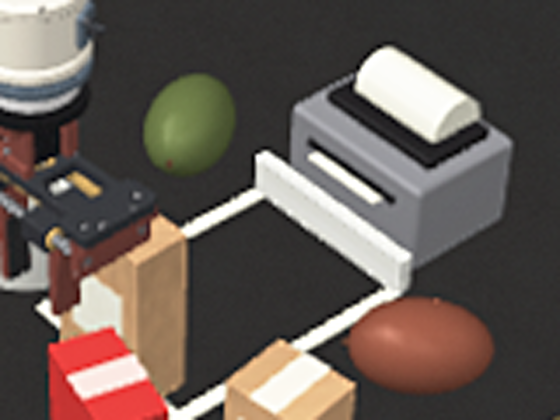

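View pics/top_b.png

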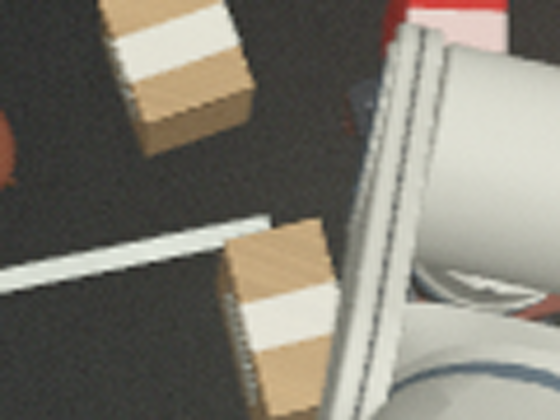

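>>> move_arm([
  [[0, -0.1, 0], [0, 0, 0]],
  [[0, -0.2, 0], [0, 0, 0]],
  [[0, -0.25, 0], [0, 0, 0]],
  [[0, -0.3, 0], [0, 0, 0]],
  [[0, -0.35, 0], [0, 0, 0]],
])

```text
t: 5.75
ee_pos: [588.6, -77.6, 125.5]
orientation: [3.117, 0.39, 0.001]
ft_force: [0.3, 0.3, 0.2]
width: 43.7
```

Run:
```python
from workcell import ctrl
from h import *
o=ctrl.get_obs();print(o["t"],o["ee_pos"],o["ft_force"])
for n,(x,y,w,h) in (("scene",(270,160,160,120)),("top",(280,180,120,90))):
    im=ctrl.get_image(n)["pixels"][y:y+h,x:x+w,::-1]
    cv2.imwrite(f"pics/{n}_c.png",cv2.resize(im,(560,420),interpolation=cv2.INTER_CUBIC))
```

```text
5.75 [588.56433388 -77.55065166 125.46782896] [0.29970422 0.2677453  0.16194489]
```

View pics/scene_c.png

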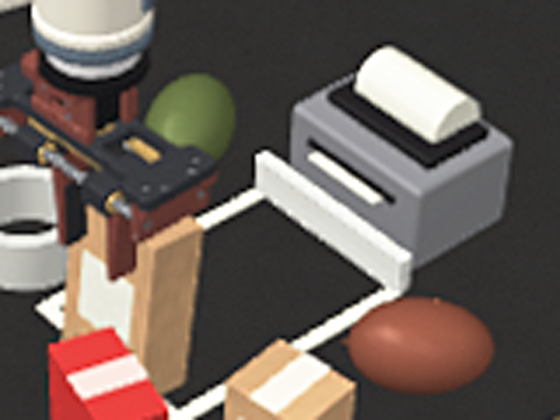

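View pics/top_c.png

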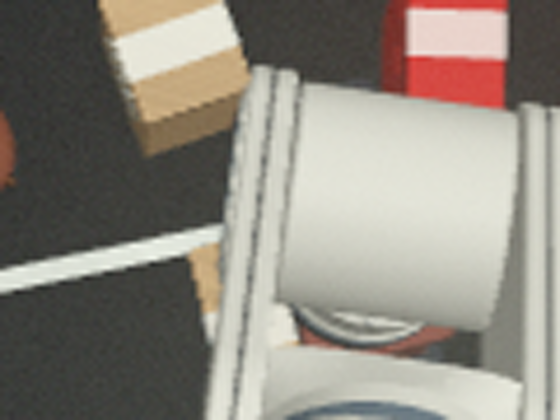

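>>> move_arm([
  [[0, -0.06, 0], [0, 0, 0]],
  [[0, -0.12, 0], [0, 0, 0]],
  [[0, -0.18, 0], [0, 0, 0]],
  [[0, -0.24, 0], [0, 0, 0]],
  [[0, -0.28, 0], [0, 0, 0]],
])

```text
t: 6.48
ee_pos: [577.9, -36.6, 125.2]
orientation: [-3.117, -0.39, 0.0]
ft_force: [-0.5, -0.9, -0.2]
width: 43.8
```

Run:
```python
from workcell import ctrl
from h import *
o=ctrl.get_obs();print(o["t"],o["ee_pos"],o["ft_force"])
for n,(x,y,w,h) in (("scene",(270,160,160,120)),):
    im=ctrl.get_image(n)["pixels"][y:y+h,x:x+w,::-1]
    cv2.imwrite(f"pics/{n}_d.png",cv2.resize(im,(560,420),interpolation=cv2.INTER_CUBIC))
```

```text
6.475 [577.94053087 -36.61250181 125.16915073] [-0.54752234 -0.86024722 -0.21882018]
```

View pics/scene_d.png

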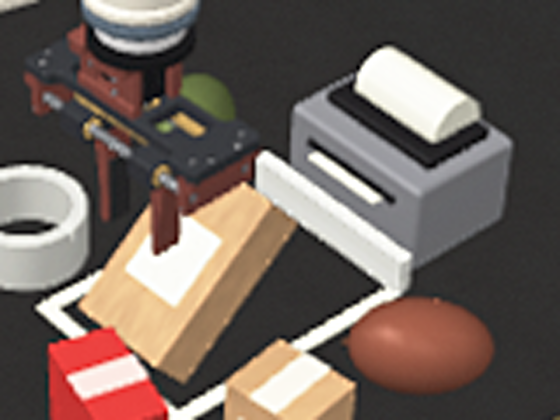

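>>> move_arm([
  [[0, 0.1, 0], [0, 0, 0]],
  [[0, 0.25, 0], [0, 0, 0]],
  [[0, 0.4, 0], [0, 0, 0]],
  [[0, 0.55, 0], [0, 0, 0]],
  [[0, 0.6, 0], [0, 0, 0]],
])

```text
t: 7.15
ee_pos: [600.7, -126.8, 125.1]
orientation: [3.118, 0.386, 0.0]
ft_force: [-0.2, 1.1, -0.1]
width: 43.8
```

Run:
```python
from workcell import ctrl
from h import *
import pickle
P=pickle.load(open("P.pkl","rb"))
c_,s_=np.cos(P[2]),np.sin(P[2]);R=np.array([[c_,s_],[-s_,c_]])
o=ctrl.get_obs();print(o["t"],o["ee_pos"],o["ft_force"],R@(o["ee_pos"][:2]-P[:2]))
for n,(x,y,w,h) in (("scene",(270,160,160,120)),("top",(220,200,160,120))):
    im=ctrl.get_image(n)
    cv2.imwrite(f"pics/{n}_e.png",cv2.resize(im["pixels"][y:y+h,x:x+w,::-1],(800,600),interpolation=cv2.INTER_CUBIC))
    for k in("carton_center","foot_l","foot_r","top_l","top_r"):
        print(n,k,[((R@(d["location"][:2]-P[:2])).round(),round(float(d["location"][2])),round(float(d["p"]),2)) for d in ctrl.pinpoint(n,k) if np.all(abs(R@(np.array(d["location"])[:2]-P[:2]))<140)])
```

```text
7.15 [ 600.67518593 -126.81333163  125.09491452] [-0.19131188  1.08441827 -0.09026295] [-187.20022587  -11.7921158 ]
scene carton_center [(array([-10.,  -7.]), 22, 0.67)]
scene foot_l [(array([-81., -54.]), 23, 0.85), (array([-85.,  36.]), 22, 0.76), (array([-87., -16.]), 20, 0.53)]
scene foot_r [(array([-81., -54.]), 23, 0.85), (array([-85.,  36.]), 22, 0.76), (array([-87., -16.]), 20, 0.53)]
scene top_l [(array([ 65., -49.]), 26, 0.86), (array([-82., -53.]), 25, 0.69), (array([62., 43.]), 25, 0.64)]
scene top_r [(array([ 65., -49.]), 26, 0.86), (array([-82., -53.]), 25, 0.69), (array([62., 43.]), 25, 0.64)]
top carton_center [(array([-13.,  -6.]), 26, 0.61)]
top foot_l [(array([-85., -54.]), 25, 0.92), (array([-90.,  34.]), 25, 0.6), (array([57., 44.]), 20, 0.51)]
top foot_r [(array([-85., -54.]), 25, 0.92), (array([-90.,  34.]), 25, 0.6), (array([57., 44.]), 20, 0.51)]
top top_l [(array([60., 45.]), 20, 0.96), (array([110.,  -1.]), 4, 0.3)]
top top_r [(array([60., 45.]), 20, 0.96), (array([110.,  -1.]), 4, 0.3)]
```

View pics/scene_e.png

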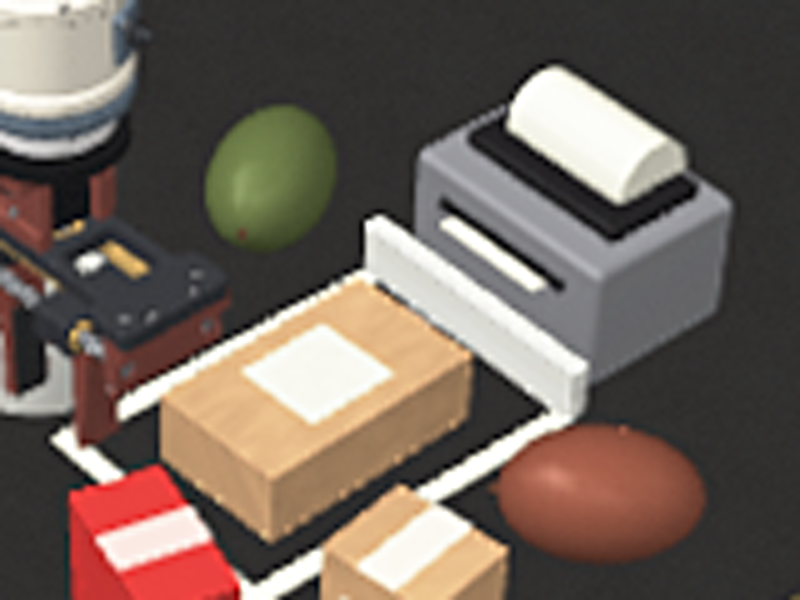

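View pics/top_e.png

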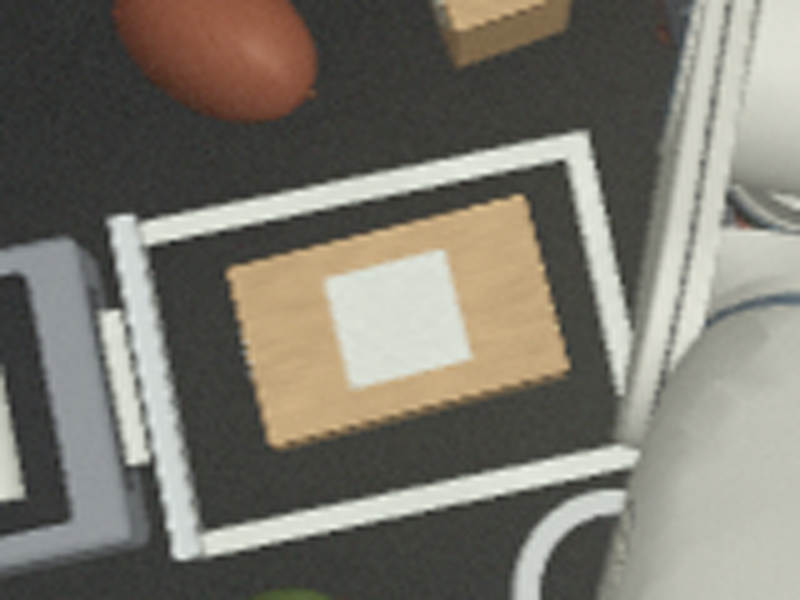

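Run:
```python
from workcell import ctrl
from h import *
import pickle
P=pickle.load(open("P.pkl","rb"))
im=ctrl.get_image("top"); sc=ctrl.get_image("scene")
print(P,fit_station([im],P),fit_station([sc,im],P))
t=se2(P,np.array([[-130,-7,20.]]))[0]
o=ctrl.get_obs();print(plan(o,t,P[2]-np.pi/2),o["t"],t)
```

```text
[550.7338592   53.98722823   1.77739059] (array([551.87435219,  54.90467741,   1.77139443]), np.float64(-180.43524169921875)) (array([550.30398912,  54.83624005,   1.77158338]), np.float64(-291.1923522949219))
(array([-0.018, -0.366,  0.702]), array([ 0.   , -0.   ,  0.041])) 7.85 [584.25161781 -71.81245324  20.        ]
```

>>> move_arm([
  [[0, -0.3, 0], [0, 0, 0.04]],
  [[-0.02, -0.36, 0.1], [0, 0, 0.04]],
  [[-0.02, -0.36, 0.3], [0, 0, 0.04]],
  [[-0.02, -0.36, 0.5], [0, 0, 0.04]],
  [[-0.02, -0.36, 0.7], [0, 0, 0.04]],
])

```text
t: 8.48
ee_pos: [584.0, -73.3, 18.7]
orientation: [3.124, 0.326, -0.0]
ft_force: [0.2, -0.6, -0.6]
width: 44.1
```

```bash
cat > st.py <<'E'
from workcell import ctrl
from h import *
import pickle,sys
P=np.array([551.0,54.5,1.773])
c_,s_=np.cos(P[2]),np.sin(P[2]);R=np.array([[c_,s_],[-s_,c_]])
o=ctrl.get_obs();print(o["t"],o["ee_pos"].round(1),o["ft_force"].round(1),R@(o["ee_pos"][:2]-P[:2]))
tag=sys.argv[1]
for n,(x,y,w,h) in (("scene",(270,160,160,120)),("top",(220,200,160,120))):
    im=ctrl.get_image(n)
    cv2.imwrite(f"pics/{n}_{tag}.png",cv2.resize(im["pixels"][y:y+h,x:x+w,::-1],(800,600),interpolation=cv2.INTER_CUBIC))
    for k in("foot_l","top_l"):
        print(n,k,[((R@(d["location"][:2]-P[:2])).round(),round(float(d["location"][2])),round(float(d["p"]),2)) for d in ctrl.pinpoint(n,k) if np.all(abs(R@(np.array(d["location"])[:2]-P[:2]))<140)])
E
python3 st.py f
```

```text
8.475 [584.  -73.3  18.7] [ 0.2 -0.6 -0.6] [-131.83463847   -6.64878563]
scene foot_l [(array([-82., -54.]), 22, 0.75)]
scene top_l [(array([ 63., -51.]), 28, 0.84), (array([62., 42.]), 21, 0.67)]
top foot_l [(array([-89.,  35.]), 25, 0.84), (array([-81., -51.]), 24, 0.75)]
top top_l [(array([ 64., -51.]), 25, 0.82), (array([59., 42.]), 18, 0.69)]
```

View pics/scene_f.png

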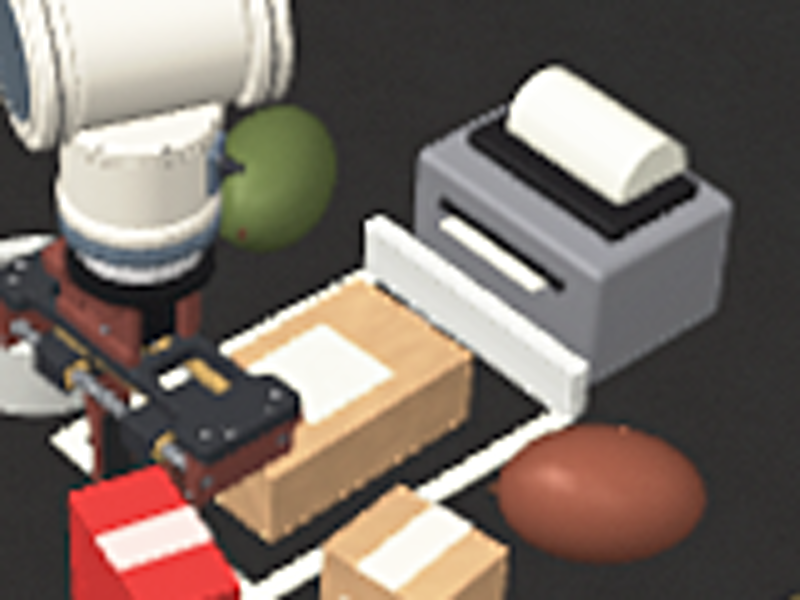

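>>> move_arm([
  [[0, -0.1, 0], [0, 0, 0]],
  [[0, -0.18, 0], [0, 0, 0]],
  [[0, -0.26, 0], [0, 0, 0]],
  [[0, -0.34, 0], [0, 0, 0]],
  [[0, -0.42, 0], [0, 0, 0]],
])

```text
t: 9.4
ee_pos: [571.4, -10.5, 20.5]
orientation: [3.125, 0.325, 0.001]
ft_force: [1.2, -2.2, 2.3]
width: 44.0
```

```bash
python3 st.py g
```

```text
9.4 [571.4 -10.5  20.5] [ 1.2 -2.2  2.3] [-67.7698675  -6.9214427]
scene foot_l [(array([-55.,  36.]), 20, 0.87), (array([-56., -55.]), 23, 0.67)]
scene top_l [(array([ 92., -55.]), 26, 0.73), (array([90., 38.]), 23, 0.72)]
top foot_l []
top top_l [(array([91., 44.]), 22, 0.78), (array([ 97., -57.]), 27, 0.55)]
```

View pics/scene_g.png

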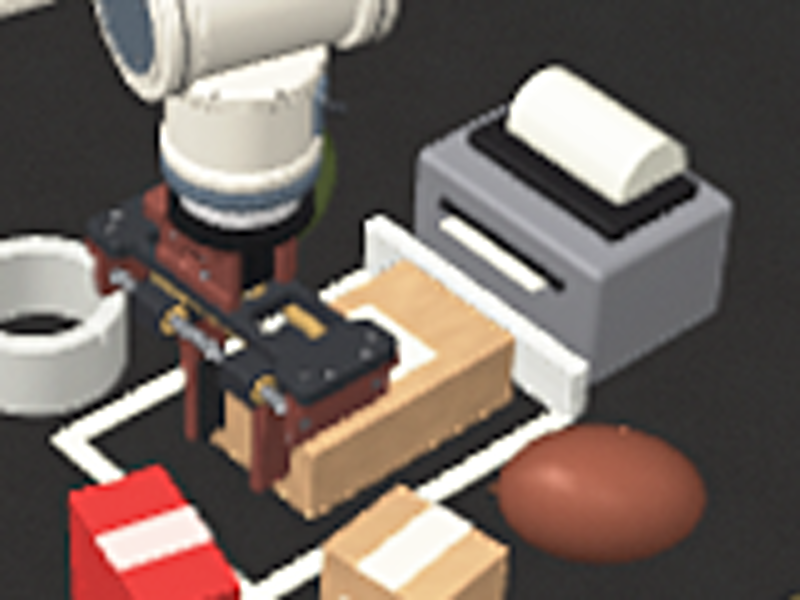

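View pics/top_g.png

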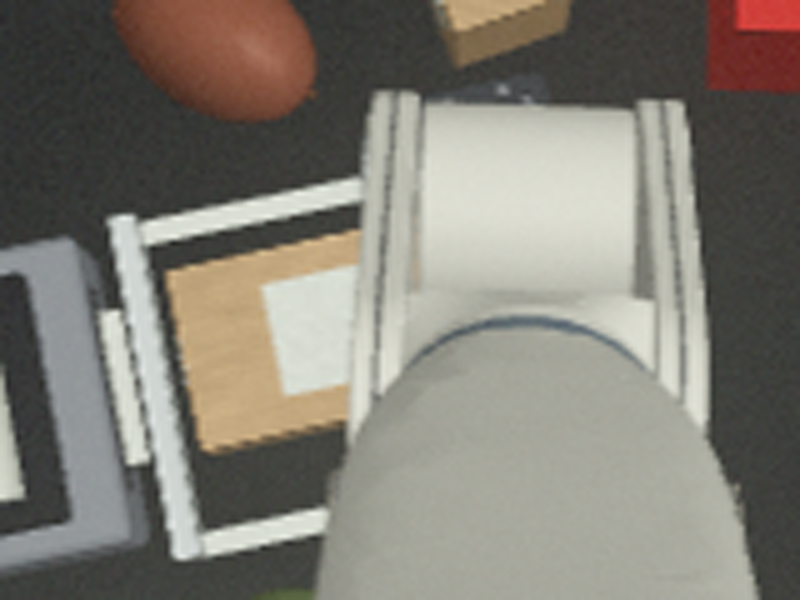

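>>> move_arm([
  [[0, -0.03, 0], [0, 0, 0]],
  [[0, -0.06, 0], [0, 0, 0]],
  [[0, -0.08, 0], [0, 0, 0]],
  [[0, -0.09, 0], [0, 0, 0]],
  [[0, -0.1, 0], [0, 0, 0]],
])

```text
t: 10.32
ee_pos: [568.3, 1.8, 20.4]
orientation: [3.122, 0.326, 0.0]
ft_force: [0.3, -18.4, 1.2]
width: 43.9
```

>>> move_arm([
  [[0, -0.005, 0], [0, 0, 0]],
  [[0, -0.01, 0], [0, 0, 0]],
  [[0, -0.015, 0], [0, 0, 0]],
  [[0, -0.015, 0], [0, 0, 0]],
  [[0, -0.015, 0], [0, 0, 0]],
])

```text
t: 10.95
ee_pos: [568.1, 1.8, 20.5]
orientation: [3.121, 0.325, 0.001]
ft_force: [0.2, -25.3, 1.4]
width: 43.9
```

```bash
python3 st.py h
```

```text
10.95 [568.1   1.8  20.5] [  0.2 -25.3   1.4] [-55.04072249  -6.21602876]
scene foot_l [(array([-41.,  34.]), 22, 0.82), (array([-39., -54.]), 23, 0.66)]
scene top_l [(array([105., -53.]), 27, 0.88), (array([105.,  39.]), 26, 0.87)]
top foot_l []
top top_l [(array([108., -56.]), 26, 0.86), (array([103.,  41.]), 24, 0.82)]
```

View pics/top_h.png

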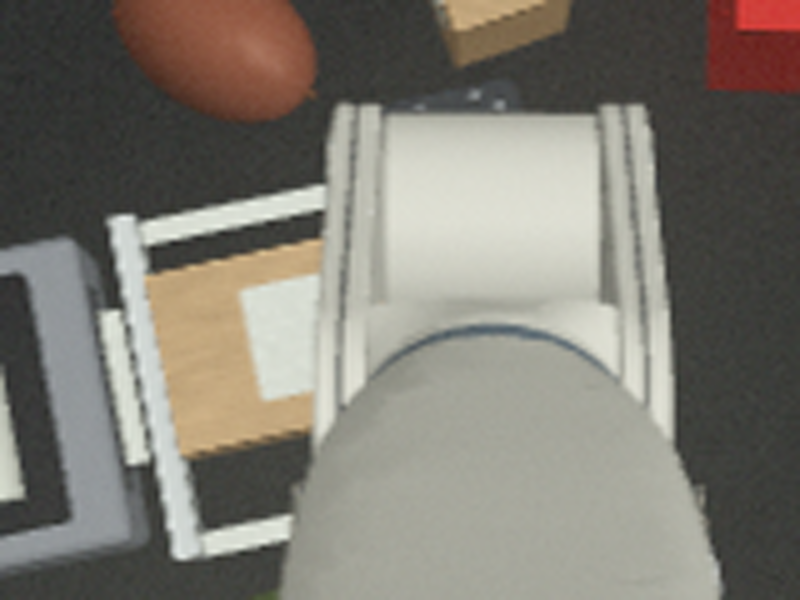

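View pics/scene_h.png

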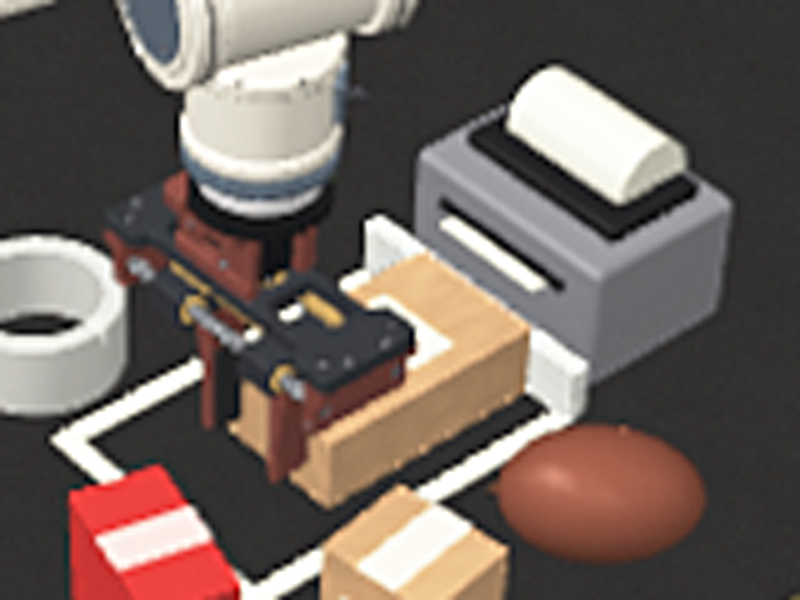

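>>> move_arm([
  [[0, 0.05, 0], [0, 0, 0]],
  [[0, 0.15, 0], [0, 0, 0]],
  [[0, 0.3, -0.1], [0, 0, 0]],
  [[0, 0.5, -0.4], [0, 0, 0]],
  [[0, 0.8, -0.7], [0, 0, 0]],
])

```text
t: 11.88
ee_pos: [591.9, -111.5, 125.2]
orientation: [-3.124, -0.327, 0.002]
ft_force: [0.7, -0.4, 0.1]
width: 44.2
```

```bash
python3 st.py i
python3 - <<'E'
from workcell import ctrl
from h import *
im=ctrl.get_image("top")
cv2.imwrite("pics/top_i2.png",cv2.resize(im["pixels"][240:320,232:332,::-1],(800,640)[:2],interpolation=cv2.INTER_CUBIC)[:600])
P=[551.0,54.5,1.773]
c_,s_=np.cos(P[2]),np.sin(P[2]);R=np.array([[c_,s_],[-s_,c_]])
hsv=cv2.cvtColor(im["pixels"],cv2.COLOR_RGB2HSV)
m=((hsv[:,:,0]<25)&(hsv[:,:,1]>50)&(hsv[:,:,2]>70)).astype(np.uint8)
m[:, :240]=0;m[:,335:]=0;m[:244]=0;m[300:]=0
n,l,s,_=cv2.connectedComponentsWithStats(m);k=1+np.argmax(s[1:,4]);print(s[k])
hull=cv2.convexHull(np.argwhere(l==k)[:,::-1].astype(np.int32));m2=m*0;cv2.fillConvexPoly(m2,hull,1)
def lie(p): return se2(p,np.array([[x,y,z] for x in(-75,75) for y in(-45,45) for z in(0,48)],float))
p0=np.r_[se2(P,np.array([[35,-8,0.]]))[0][:2],P[2]]
r,f=fit_mask(im,m2>0,p0,lie);print(r,f,"station",R@(r[:2]-P[:2]),r[2]-P[2])
print("fit station",fit_station([im],P))
E
```

```text
11.875 [ 591.9 -111.5  125.2] [ 0.7 -0.4  0.1] [-170.86087645   -6.72167332]
scene foot_l [(array([-41., -55.]), 23, 0.96), (array([-43.,  37.]), 22, 0.82)]
scene top_l [(array([102.,  38.]), 24, 0.96), (array([105., -55.]), 27, 0.95)]
top foot_l [(array([-44.,  36.]), 25, 0.7), (array([-41., -54.]), 25, 0.67)]
top top_l [(array([104.,  39.]), 19, 0.86), (array([108., -56.]), 27, 0.65)]
[ 249  244   68   48 1796]
[552.1559183   85.80088306   1.76494424] 0.038649623261927224 station [30.43102982 -7.41848039] -0.00805575629667099
fit station (array([551.57234708,  56.67568248,   1.77191143]), np.float64(-148.40626525878906))
```

View pics/top_i2.png

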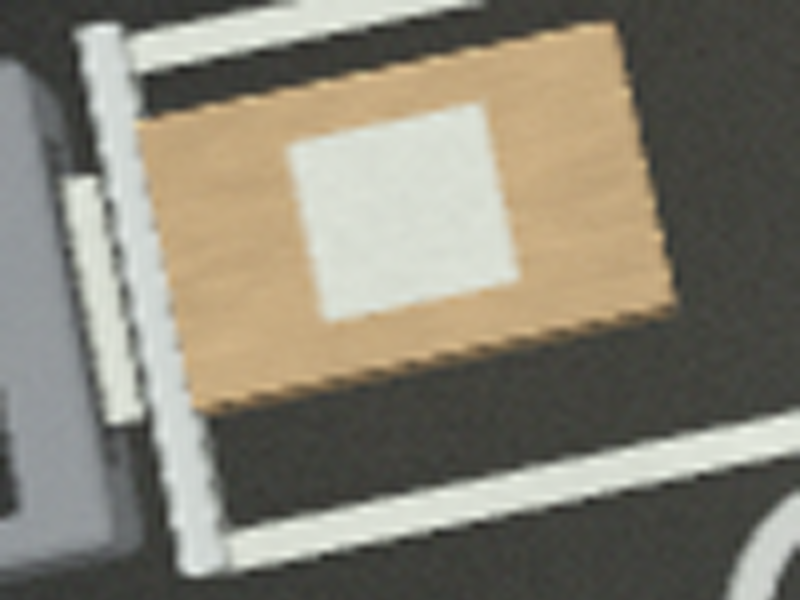

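View pics/scene_i.png

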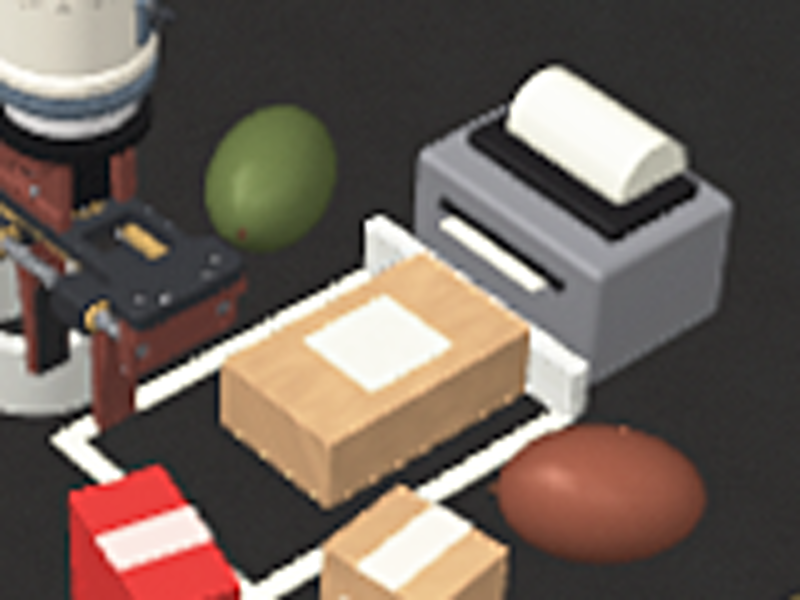

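Run:
```python
from workcell import ctrl
ctrl.get_image("scene")
for k in("short_carton","mango_far","mango_near","tape_roll","wash_bottle","cup"):
    print(k,[[round(float(v)) for v in d["location"]] for d in ctrl.pinpoint("scene",k)][:1])
o=ctrl.get_obs();print(o["t"],o["ft_force"],o["qvel"].max())
print(ctrl.close_job())
```

```text
short_carton [[735, 2, 0]]
mango_far [[702, 133, 1]]
mango_near [[387, 108, 0]]
tape_roll [[422, -55, 1]]
wash_bottle [[505, -429, 0]]
cup [[604, 443, 1]]
12.575 [ 0.12249174  0.66405869 -0.05542776] 0.0010132941749462316
the job is handed in; nothing more can be done
None
```

I toppled the tall brown carton towards the printer with two spread fingers near its top. It landed flat inside the outline. I then pushed it along from behind until it pressed on the stop at about 25 N, backed the arm away, and handed the job in at about 12.6 s.

**Top end against the stop:** the top picture shows the end parallel to the stop and touching it. The networks put the two top corners at 102–108 mm along the station (allowed 104–116 mm), and the +y corner read 102–104 mm, at or just under the limit. My outline fit agreed roughly, with the top end at about 105 mm and square to within 0.01 rad. My estimates of the station's position along x differed by about 2 mm, and the networks are only good to about 4 mm. I relied on the hard contact at the stop as the better evidence that the end is flush.

**Sideways:** the carton spans about -56 to +39 mm, well inside the tape.

**Everything else:** the bystanders read within 6 mm of where they started, which is about the measuring error. The arm was clear of everything and the wrist force was near zero.

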